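# Mesh the beater in the mixer drive and hold it home

### The arm

A 7-joint arm with a two-finger parallel gripper is mounted at the origin on the work surface. World frame = base frame: x ahead of the robot, y to its left, z up, the work surface at z = 0. Lengths are in m, angles in rad, forces in N, time in s.
With the tool pointing down it reaches from about 0.4 to 0.85 m from the base axis. Payload 10.4 kg.
Tool frame: the origin (TCP) lies between the finger pads; the fingertips stand 8 mm ahead of it and the grasp point (between the pads) lies 11 mm behind it; z points along the fingers, x is the direction in which the jaws open and shut, and the axes are right-handed (so a half turn about z gives the same grasp; the last joint's range is limited). The gripper opens to 87 mm and grips with 3 to 60 N. Pads are 19 mm wide; open, the fingers measure 117 mm over their backs; the gripper's body (75 mm by 190 mm) begins 51 mm behind the grasp point.
Start: joints at [1.079, 0.332, -0.065, 1.46, 0.022, 1.35, -0.088], TCP at [0.282, -0.558, 0.231] pointing down, gripper open.
Joint ranges: [-2.6, 2.6], [-0.5, 2.12], [-1.47, 1.34], [0.16, 2.42], [-1.27, 4.41], [0.06, 2.06], [-2.6, 2.6]. Speed limits (rad/s): [2.22, 2.22, 2.79, 2.79, 3.14, 3.14, 3.14].

### API

Orientations are given as a unit quaternion [x, y, z, w].
In Python, from bench import r, viewer gives the robot as it stands.
- The arm moves only by the tool apply_moves, never from a script. Its argument "increments" is a list of rows, each an object with "grip": the closure in counts, from 0 (fully open) to 255 (shut); "xyz": the shift along the tool's x, y, z in mm, a list of three; "rotation": the turn, a rotation vector about the tool's x, y, z in degrees, a list of three. A call has 1 to 5 rows; each row is the pose to reach, as a shift and turn from the pose measured when the call began, along the tool's axes at that moment; what a row does not reach only later rows make up. A row lasts 1/8 s, in which the tool goes at most 62.5 mm and 10.7 degrees, less where a joint would pass 70% of its speed; a pose out of reach is approached as far as the arm can. A call with a gripper value outside its range is refused whole. The fingers move at their own pace and stop on an object; "squeeze" is the grip in N (left out, the last holds). Time passes only in rows, so rows that repeat a pose let the fingers close. It gives the time, the measured TCP pose, the force and the opening at its end, in the units of the state.
- r.read_state(): the state, without advancing time (a new reading comes with each control period).
- viewer.camera(name): name is "scene" or "top" or "wrist"; returns a dict with "img" (480x640x3 uint8, blue, green, red), "range_z" (480x640 float32, m along the optical axis (not along the pixel's ray), 0 where there is no reading), "vertical_fov" (degrees; the focal length in pixels is half the picture's height over the tangent of half this angle, whatever the lens; pixels are square), "cx", "cy" (the principal point, pixels), "rvec" (rotation vector, rad) and "tvec" (3), from world to camera coordinates, as OpenCV has them. Camera axes: x right, y down, z forward; pixel columns grow to the right and rows downward; lengths in m; the calibration is good to about 2 mm. A picture is of the moment at which its call begins.
- r.close_job(): hands the job in, once; it reports no verdict.
The state is a dict: "time": time; "joint_positions": joint angles; "joint_vel": joint speeds; "joint_torque": joint torques, N m; "ee_pos": TCP position; "eef_rot": TCP orientation; "ft_force": force on the tool from outside, world axes, zero at the start; "torque": the same for the moment, N m; "width": finger opening in m.
Only numpy, scipy, OpenCV 4.12 (cv2) and the standard library are available. Lean on these libraries where they do the work, as an engineer would, in place of code of your own. Each camera call takes 0.05 s, during which the arm holds its last target.

### The job

Take the wire-loop beater out of its wooden holder, turn it until its splined foot meshes with the cross-shaped socket on the mixer base, slide it down and press it fully home against the spring so its collar sits on the coupling. Finish while still gripping the beater and pressing it home: do not let go, it would pop up. Leave the other attachments and everything else on the table where they are.

Things in the scene. Friction and masses are not known exactly. Their poses are not given: they have to be found in the camera images.
- beater: mixer beater (120 to 200 g) standing upright in a holder hole: four wire loops at right angles round a 10 mm steel stem (reach 30 mm from the axis, 32 to 96 mm above the origin), grey knob on top, total 140 mm. Origin: centre of the underside of its splined foot; z up the stem. It hangs by its collar, origin 8 mm above the table. For meshing any quarter turn fits.
- beater_knob (a point): centre of the beater's knob, 121 mm above the beater's origin, same axes. Rounded block 36 mm along x, 18 mm along y, 38 mm tall (102 to 140 mm above the origin): grasp it from above across its 18 mm (y) sides.
- beater_collar (a point): centre of the underside of the beater's collar, a disc 40 mm across and 4 mm thick, 22 mm above the beater's origin, same axes. Below it is the foot: four fins in a cross along x and y, 24 mm tip to tip, 5 mm thick, 22 mm long, the lowest 5 mm reduced to 19 mm by 3 mm as a lead-in.
- holder: wooden block fixed to the table, 90 mm (x) by 290 mm (y) by 30 mm tall, origin under its centre; three round 27 mm holes 24 mm deep at y = -105, 0 and +105 mm hold the three attachments in any order, free to turn.
- mixer: round white mixer base fixed to the table, 190 mm diameter, 75 mm tall, origin under its centre. On top, at the centre, stands a square steel coupling 44 by 44 mm, 26 mm tall, stopped at any angle; it turns about the vertical, stiffly (about 0.12 N m).
- socket (a point): centre of the mouth of the cross-shaped socket in the top face of the mixer's coupling, 101 mm above the table, z up. The slots run along this point's x and y axes (parallel to the coupling's sides, turning with it), each 27 mm long and 7.4 mm wide, 26 mm deep, open upward.
- plunger (a joint): spring plunger (10 mm diameter) at the bottom of the socket, m pressed down. At 0 its top is 14 mm below the mouth, where the foot meets it; 0.008 when the beater's collar sits on the coupling; limit 0.010. It resists with 4 N at first touch, 8 N at 0.008: more than the beater's weight, so it pushes the beater up when let go.
- dough_hook: attachment with a thick steel spiral instead of loops. Same foot, collar, stem and knob as the beater, same 140 mm height and 160 g, same origin and axes; stands in another hole of the holder; leave it alone.
- paddle: attachment with a flat white blade 54 mm by 50 mm instead of loops. Same foot, collar, stem and knob as the beater, same 140 mm height and 160 g, same origin and axes; stands in another hole of the holder; leave it alone.
- cruet_oil: glass cruet, 64 mm diameter, 134 mm tall, standing on the bamboo lazy susan (250 mm diameter, top 28 mm above the table, turns, carries a fixed stoneware crock) behind the holder. Origin under its centre. Bystander.
- cruet_vinegar: second, identical glass cruet on the lazy susan. Bystander.
- bowl: stainless mixing bowl, 200 mm diameter, 95 mm tall, on the table behind the mixer. Origin under its centre. Bystander.
- jar: small amber glass jar, 54 mm diameter, 75 mm tall, on the table between the holder, the lazy susan and the mixer. Origin under its centre. Bystander.
- whisk: stainless balloon whisk lying on the table to the right of the mixer, 250 mm long along its x, 50 mm wide. Origin at table level under the whisk, 130 mm from its handle end. Bystander.
There are look-alikes about, which are no part of the job. Leave any pink or purple look-alike of the beater alone.

How it is judged:
By the outcome, as a careful person would: the job done as asked, in the order asked, and still so for the second after the job is handed in, while the arm keeps its last pose, push and grip.
It also fails if it takes over 42 s, if anything falls off the work surface, if the arm or the gripper's body presses on something with over 40 N, if the wrist force passes 120 N, or if a joint passes its speed limit or range.

## Working session

There is one attempt and no reset: what is moved stays moved. The work goes in short steps, Python scripts to look and compute and a tool call to move; the robot and the scene stay as the last step left them, time stands still between calls to the robot, and variables do not carry over. Pictures are saved under pics/ and viewed, and the job is handed in when it is done.

Besides the shell and the picture viewer there is one more tool, called after "Request:" by a JSON object that holds its "api" and its "payload", one argument or row to a line. apply_moves: Moves the arm, as the interface text tells. Its arguments: {"type":"object","properties":{"increments":{"type":"array","items":{"type":"object","properties":{"grip":{"type":"number"},"xyz":{"type":"array","items":{"type":"number"}},"rotation":{"type":"array","items":{"type":"number"}}}}},"squeeze":{"type":"number"}},"required":["increments"]}

```bash
ls; mkdir -p pics; cat > h.py <<'E'
import numpy as np, cv2
from scipy.spatial.transform import Rotation as R
from bench import r, viewer
def cam(n):
    c=viewer.camera(n); np.savez('%s.npz'%n,**c); return c
def load(n): return {k:v for k,v in np.load('%s.npz'%n).items()}
def pts(c):
    h,w=c['range_z'].shape; f=h/2/np.tan(np.radians(c['vertical_fov'])/2)
    v,u=np.mgrid[:h,:w]; z=c['range_z']
    P=np.stack([(u-c['cx'])*z/f,(v-c['cy'])*z/f,z],-1)
    M=cv2.Rodrigues(np.array(c['rvec'],float).reshape(3))[0]
    W=(P-np.array(c['tvec']).reshape(3))@M
    W[z<=0]=np.nan
    return W
def proj(c,X):
    f=c['img'].shape[0]/2/np.tan(np.radians(c['vertical_fov'])/2)
    M=cv2.Rodrigues(np.array(c['rvec'],float).reshape(3))[0]
    p=np.atleast_2d(X)@M.T+np.array(c['tvec']).reshape(3)
    return np.c_[p[:,0]/p[:,2]*f+c['cx'],p[:,1]/p[:,2]*f+c['cy']]
E
python3 - <<'E'
from h import *
for n in ['scene','top','wrist']:
    c=cam(n); cv2.imwrite('pics/%s0.png'%n,c['img']); print(n,c['vertical_fov'],c['cx'],c['cy'],c['rvec'],c['tvec'])
s=r.read_state(); print(s)
E
```

```text
pics
scene 53.05397741726115 324.13175735582104 237.60569810611247 [ 1.49263156  2.08461457 -0.87808793] [ 0.26358055 -0.33128459  1.36916527]
top 50.55206860930003 313.8350742076059 238.87231605790103 [ 2.16298115 -2.10938149  0.16423055] [-0.09076709  0.6038021   0.98910652]
wrist 60.27576531079846 325.809471594879 238.42591927454703 [-2.45055689  1.5048605   0.22979555] [-0.62489443 -0.03493988  0.39184431]
{'time': 0.15, 'joint_positions': array([ 1.07935268,  0.33269301, -0.06469203,  1.46072264,  0.02166041,
        1.34988377, -0.0884881 ]), 'joint_vel': array([ 0.00166993, -0.00122548,  0.00033957, -0.00134859, -0.0003362 ,
        0.00040852, -0.00028515]), 'joint_torque': array([ 9.24802443e-04, -6.23633623e+01,  2.48044822e-02, -3.90139568e+01,
       -6.12665433e-02,  3.71549511e-02,  1.09269772e-04]), 'ee_pos': array([ 0.282268  , -0.55733072,  0.22997003]), 'eef_rot': array([ 8.52022587e-01, -5.23504781e-01, -4.55473439e-04, -2.18935771e-04]), 'ft_force': array([-0.22694584,  0.20895249, -0.59343051]), 'torque': array([0.02404034, 0.0193567 , 0.00060152]), 'width': 0.08723835333108358}
```

View pics/scene0.png

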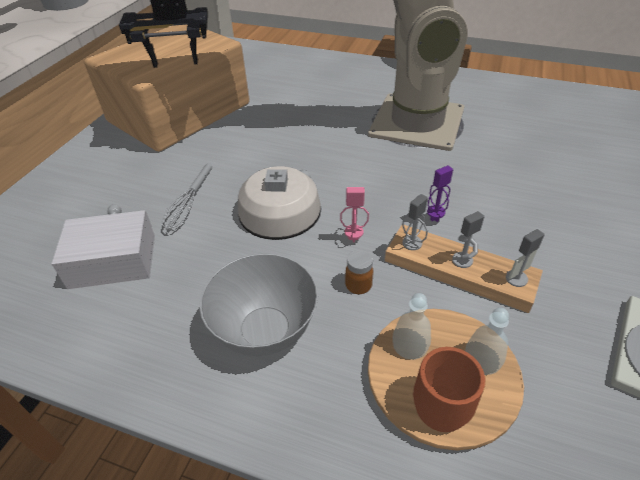

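View pics/top0.png

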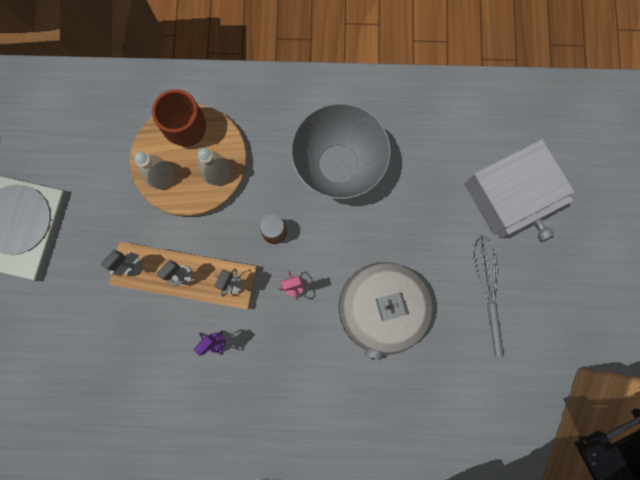

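View pics/wrist0.png

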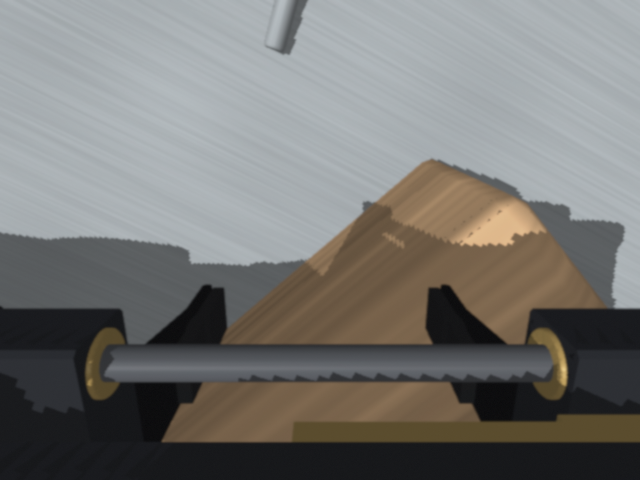

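The scene picture shows three grey-knob attachments in the holder: scene (415,225), (468,240) and (525,258). The first looks like the wire-loop beater, at about (232,282) in the top view. The mixer coupling is at top (392,306). Next I'll zoom in and measure.

```bash
python3 - <<'E'
from h import *
s=load('scene');t=load('top')
a=cv2.resize(s['img'][150:310,380:560],None,fx=4,fy=3.7,interpolation=cv2.INTER_CUBIC)
cv2.imwrite('pics/z1.png',a)
b=cv2.resize(t['img'][235:315,95:265],None,fx=4.6,fy=4.6,interpolation=cv2.INTER_CUBIC)
cv2.imwrite('pics/z2.png',b)
b=cv2.resize(t['img'][255:365,330:450],None,fx=5,fy=5,interpolation=cv2.INTER_CUBIC)
cv2.imwrite('pics/z3.png',b)
for n,c in(('scene',s),('top',t)):
    W=pts(c); 
    # coupling top
    m=(abs(W[...,2]-.101)<.006)
    k,l,st,ce=cv2.connectedComponentsWithStats(m.astype(np.uint8))
    for i in range(1,k):
        if st[i,4]>40: print(n,'z~.101',st[i],np.nanmedian(W[l==i],0).round(4))
    m=(abs(W[...,2]-.148)<.005)
    k,l,st,ce=cv2.connectedComponentsWithStats(m.astype(np.uint8))
    for i in range(1,k):
        if st[i,4]>15:
            q=W[l==i]; rect=cv2.minAreaRect((q[:,:2]*1000).astype(np.float32)); print(n,'knob',st[i],q.mean(0).round(4),rect)
E
```

```text
scene z~.101 [ 90  34  36  23 141] [ 0.0102 -0.9985  0.1017]
scene z~.101 [  0  60  84  60 446] [ 0.322  -0.9988  0.1007]
scene z~.101 [ 95  71 151  51 607] [ 0.2762 -0.5857  0.1009]
scene z~.101 [395  88  55  17 231] [0.0634 0.0145 0.101 ]
scene z~.101 [265 169  23  16 289] [ 0.4736 -0.224   0.1004]
scene z~.101 [409 218  17   9  41] [0.5169 0.0938 0.0992]
scene z~.101 [401 311  28  23 273] [0.7598 0.1379 0.1005]
scene z~.101 [477 325  30  25 290] [0.749  0.2539 0.1005]
scene z~.101 [425 358  53  33 240] [0.808  0.2132 0.1009]
scene z~.101 [417 377  64  40 282] [0.8812 0.2021 0.1009]
scene knob [136   3  15  11  19] [-0.1763 -0.9843  0.1511] ((-180.77499389648438, -983.799072265625), (13.756754875183105, 77.42076110839844), 82.47102355957031)
scene knob [108  23  12   8  16] [-0.0141 -0.9857  0.1498] ((-16.151254653930664, -987.1951293945312), (59.27790832519531, 11.079962730407715), 6.243620872497559)
scene knob [97 31 10  7 16] [ 0.0434 -0.9852  0.1505] ((45.42684555053711, -989.4303588867188), (16.123088836669922, 40.394569396972656), 85.28117370605469)
scene knob [71 38 25 16 40
[... 2648 characters left out ...]
596191406), (18.303131103515625, 35.5350341796875), 51.2977294921875)
top knob [156 260  20  19 195] [0.5276 0.1929 0.1474] ((528.1427001953125, 193.21640014648438), (19.046451568603516, 35.116065979003906), 48.9913330078125)
top knob [214 269  16  21 190] [0.5121 0.0894 0.1475] ((512.2799682617188, 89.59779357910156), (17.745962142944336, 35.68461227416992), 67.12728881835938)
top knob [599 374  27  58 207] [ 0.3158 -0.6004  0.148 ] ((316.3521728515625, -600.9420776367188), (11.405242919921875, 108.7796630859375), 63.43165588378906)
top knob [583 468   6  12  33] [ 0.1938 -0.5525  0.147 ] ((194.30889892578125, -552.4117431640625), (3.0071821212768555, 19.263582229614258), 71.36621856689453)
```

View pics/z1.png

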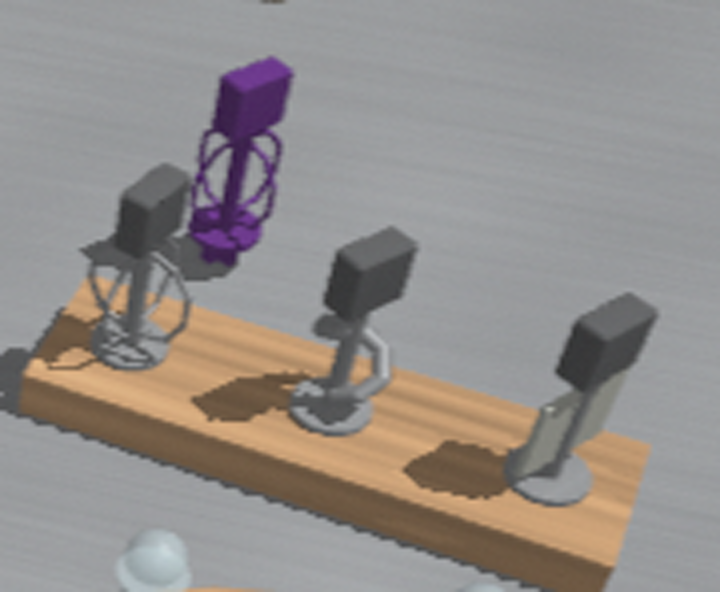

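View pics/z3.png

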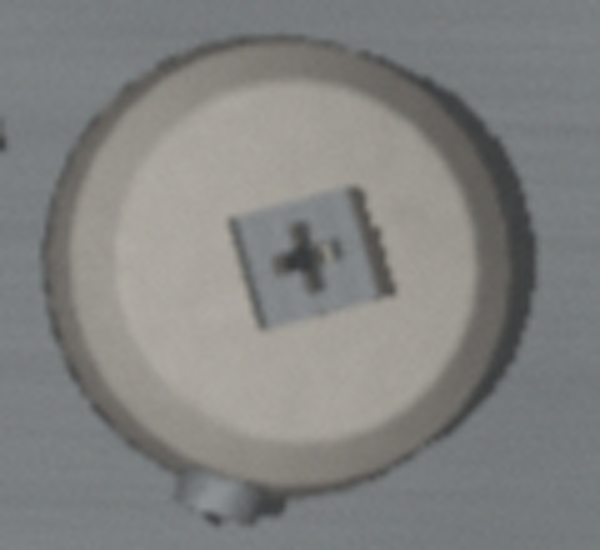

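View pics/z2.png

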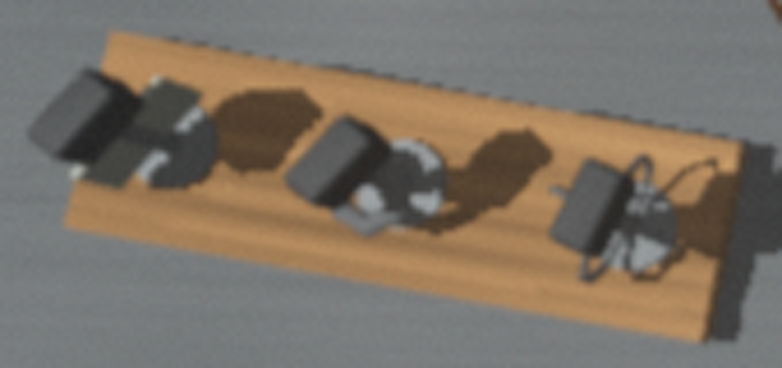

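```bash
cat >> h.py <<'E'
def yaw(): 
    s=r.read_state(); x=R.from_quat(s['eef_rot']).as_matrix()[:,0]; return np.degrees(np.arctan2(x[1],x[0]))
def plan(p,yawdeg):
    """target TCP world pos (m), tool down, tool x at yawdeg"""
    s=r.read_state(); Rc=R.from_quat(s['eef_rot'])
    a=np.radians(yawdeg); x=np.array([np.cos(a),np.sin(a),0]); z=np.array([0,0,-1.]); 
    Rt=R.from_matrix(np.c_[x,np.cross(z,x),z])
    print('t',round(s['time'],2),'pos',s['ee_pos'].round(4),'yaw',round(yaw(),2),'F',s['ft_force'].round(1),'T',s['torque'].round(2),'w',round(s['width'],4),'j',s['joint_positions'].round(2))
    print('shift mm',(Rc.inv().apply(np.array(p)-s['ee_pos'])*1000).round(1),'rot deg',np.degrees((Rc.inv()*Rt).as_rotvec()).round(2))
E
python3 - <<'E'
from h import *
t=load('top');s=load('scene');w=load('wrist')
M=cv2.Rodrigues(w['rvec'])[0]; C=-M.T@w['tvec']; st=r.read_state(); Rc=R.from_quat(st['eef_rot'])
print('cam in tool mm',(Rc.inv().apply(C-st['ee_pos'])*1000).round(1)); print('cam axes in tool',(Rc.inv().as_matrix()@M.T).round(3))
for c,bb in((t,(370,285,415,330)),(s,(255,160,300,195))):
    W=pts(c); m=np.zeros(W.shape[:2],bool); m[bb[1]:bb[3],bb[0]:bb[2]]=1
    m&=abs(W[...,2]-.101)<.003
    q=W[m]; print(len(q),cv2.minAreaRect((q[:,:2]*1000).astype(np.float32)),np.median(q[:,2]))
    for nm,b in(('pink',0),('purple',1)):
        hsv=cv2.cvtColor(c['img'],cv2.COLOR_BGR2HSV); hh=hsv[...,0].astype(int)
        mm=(hsv[...,1]>110)&((hh>160)&(hh<176) if b==0 else (hh>130)&(hh<155))&(W[...,2]>.1)
        print(nm,mm.sum(),np.nanmedian(W[mm],0),np.nanmax(W[mm][:,2]) if mm.any() else 0)
plan((.42,-.2,.30),-90)
E
```

```text
cam in tool mm [   0.2  -83.4 -154.1]
cam axes in tool [[ 1.     0.     0.   ]
 [-0.     0.955  0.297]
 [-0.    -0.297  0.955]]
416 ((472.814453125, -224.52073669433594), (43.736148834228516, 44.60101318359375), 16.503448486328125) 0.10071079215880903
pink 175 [ 0.50806447 -0.04006835  0.13962972] 0.39049343144467763
purple 198 [0.39282881 0.11628484 0.13954771] 0.3895832823026064
247 ((470.7726745605469, -223.77427673339844), (49.751060485839844, 44.835975646972656), 16.308670043945312) 0.10072781894700097
pink 0 [nan nan nan] 0
purple 292 [0.40090844 0.11989275 0.12864748] 0.1426197970432098
t 0.15 pos [ 0.2823 -0.5573  0.23  ] yaw -63.14 F [-0.2  0.2 -0.6] T [0.02 0.02 0.  ] w 0.0872 j [ 1.08  0.33 -0.06  1.46  0.02  1.35 -0.09]
shift mm [-256.6 -284.3  -69.8] rot deg [2.000e-02 6.000e-02 2.686e+01]
  return np.nanmean(a, axis, out=out, keepdims=keepdims)
```

```bash
python3 - <<'E'
from h import *
plan((.473,-.2245,.27),-73.6)
E
```

```text
t 0.15 pos [ 0.2823 -0.5573  0.23  ] yaw -63.14 F [-0.2  0.2 -0.6] T [0.02 0.02 0.  ] w 0.0872 j [ 1.08  0.33 -0.06  1.46  0.02  1.35 -0.09]
shift mm [-210.8 -320.5  -39.9] rot deg [1.000e-02 6.000e-02 1.046e+01]
```

Request:
{"api": "apply_moves", "payload": {
  "increments": [
    {"grip": 0,"xyz": [-26,-40,-20],"rotation": [0,0,2]},
    {"grip": 0,"xyz": [-58,-88,-40],"rotation": [0,0,4]},
    {"grip": 0,"xyz": [-91,-138,-40],"rotation": [0,0,6]},
    {"grip": 0,"xyz": [-123,-188,-40],"rotation": [0,0,8]},
    {"grip": 0,"xyz": [-155,-236,-40],"rotation": [0,0,10]}
  ]
}}

```text
time: 0.78
ee_pos: [0.4235, -0.3105, 0.2701]
eef_rot: [0.803, -0.596, -0.0, -0.0]
ft_force: [1.8, 0.0, 1.2]
width: 0.087
```

```bash
python3 - <<'E'
from h import *
plan((.473,-.2245,.27),-73.6)
E
```

```text
t 0.78 pos [ 0.4235 -0.3105  0.2701] yaw -73.19 F [1.8 0.  1.2] T [-0.02 -0.08  0.02] w 0.087 j [ 0.77  0.11 -0.24  1.65  0.03  1.39 -0.75]
shift mm [-68.  -72.3   0.1] rot deg [0.01 0.05 0.41]
```

Request:
{"api": "apply_moves", "payload": {
  "increments": [
    {"grip": 0,"xyz": [-34,-36,0],"rotation": [0,0,0.4]},
    {"grip": 0,"xyz": [-68,-72,0],"rotation": [0,0,0.4]},
    {"grip": 0,"xyz": [-68,-72,0],"rotation": [0,0,0.4]}
  ]
}}

```text
time: 1.15
ee_pos: [0.4745, -0.2203, 0.27]
eef_rot: [0.803, -0.596, -0.001, -0.001]
ft_force: [-1.2, -0.6, -0.8]
width: 0.0872
```

```bash
python3 - <<'E'
from h import *
c=cam('wrist'); cv2.imwrite('pics/w1.png',c['img'])
W=pts(c)
m=abs(W[...,2]-.101)<.004
k,l,st,ce=cv2.connectedComponentsWithStats(m.astype(np.uint8))
for i in range(1,k):
    if st[i,4]>500:
        q=W[l==i]; print(st[i],cv2.minAreaRect((q[:,:2]*1000).astype(np.float32)),np.median(q[:,2]))
plan((.512,.0905,.28),-114)
E
```

```text
[ 303  195   56   54 2431] ((472.2976989746094, -224.83438110351562), (44.820465087890625, 43.98176193237305), 16.77635955810547) 0.10115058996472626
t 1.2 pos [ 0.4733 -0.223   0.27  ] yaw -73.39 F [ 0.2 -1.2 -0.5] T [-0.07  0.06 -0.01] w 0.087 j [ 0.66  0.11 -0.33  1.65  0.03  1.39 -0.95]
shift mm [-289.4 -126.7   -9.7] rot deg [4.000e-02 6.000e-02 4.061e+01]
```

View pics/w1.png

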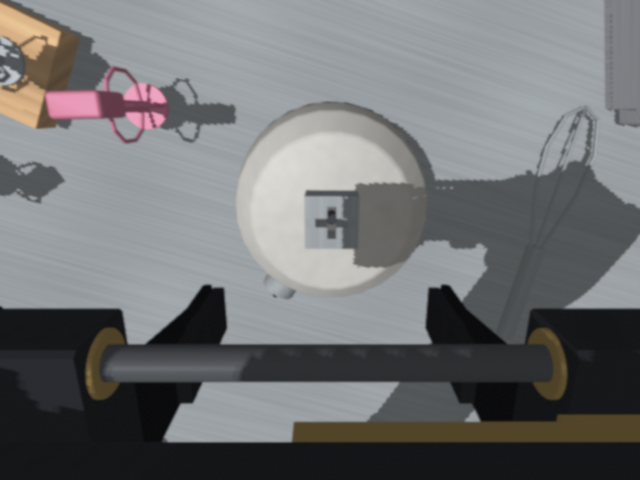

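The coupling is at wrist pixel (330,222), square to the jaws. Wrist depth gives socket (0.4723, −0.2248) at 16.8°, which agrees with the top view. Next, over to the beater.

Request:
{"api": "apply_moves", "payload": {
  "increments": [
    {"grip": 0,"xyz": [-55,-24,-4],"rotation": [0,0,8]},
    {"grip": 0,"xyz": [-112,-49,-8],"rotation": [0,0,16]},
    {"grip": 0,"xyz": [-169,-74,-10],"rotation": [0,0,24]},
    {"grip": 0,"xyz": [-226,-99,-10],"rotation": [0,0,32]},
    {"grip": 0,"xyz": [-275,-120,-10],"rotation": [0,0,40]}
  ]
}}

```text
time: 1.82
ee_pos: [0.5098, 0.0755, 0.2803]
eef_rot: [-0.547, 0.837, 0.0, -0.0]
ft_force: [1.2, -0.4, 0.3]
width: 0.0873
```

```bash
python3 - <<'E'
from h import *
plan((.512,.0905,.25),-114)
E
```

```text
t 1.82 pos [0.5098 0.0755 0.2803] yaw -113.73 F [ 1.2 -0.4  0.3] T [ 0.07 -0.03  0.01] w 0.0873 j [ 0.3   0.11 -0.57  1.64  0.06  1.41 -2.26]
shift mm [-14.6   4.   30.3] rot deg [0.04 0.02 0.27]
```

Request:
{"api": "apply_moves", "payload": {
  "increments": [
    {"grip": 80,"xyz": [-15,4,15],"rotation": [0,0,0.3]},
    {"grip": 80,"xyz": [-15,4,30],"rotation": [0,0,0.3]},
    {"grip": 80,"xyz": [-15,4,30],"rotation": [0,0,0.3]},
    {"grip": 80,"xyz": [-15,4,30],"rotation": [0,0,0.3]}
  ]
}}

```text
time: 2.33
ee_pos: [0.5124, 0.0892, 0.2506]
eef_rot: [-0.543, 0.839, 0.0, -0.0]
ft_force: [-0.0, -0.7, -0.9]
width: 0.0612
```

```bash
python3 - <<'E'
from h import *
c=cam('wrist'); cv2.imwrite('pics/w2.png',c['img'])
W=pts(c)
m=abs(W[...,2]-.148)<.003; m[300:]=0
k,l,st,ce=cv2.connectedComponentsWithStats(m.astype(np.uint8))
for i in range(1,k):
    if st[i,4]>300:
        q=W[l==i]; print(st[i],cv2.minAreaRect((q[:,:2]*1000).astype(np.float32)),np.median(q[:,2]))
plan((.512,.0905,.118),-114)
E
```

```text
[ 313  217   28   52 1357] ((512.1640625, 89.90113830566406), (17.56294059753418, 35.18867874145508), 65.19828033447266) 0.14787606763552735
[ 161  257   35   43 1097] ((528.8493041992188, 192.40603637695312), (18.215290069580078, 32.817138671875), 49.0403938293457) 0.14775495816329712
t 2.38 pos [0.5125 0.0896 0.2508] yaw -114.15 F [-0.6  0.  -0.4] T [ 0.09 -0.03  0.  ] w 0.0606 j [ 0.28  0.13 -0.58  1.68  0.07  1.35 -2.31]
shift mm [ -0.6   0.9 132.8] rot deg [-0.    0.03 -0.15]
```

View pics/w2.png

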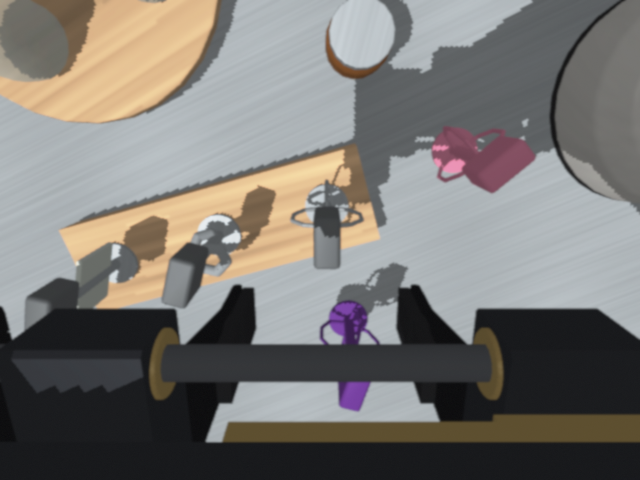

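The beater knob is at wrist pixel (327,240), midway between the jaws, and measures (0.5122, 0.090) at 65.2°. Descending.

Request:
{"api": "apply_moves", "payload": {
  "increments": [
    {"grip": 80,"xyz": [-0.7,0.9,45],"rotation": [0,0,0.6]},
    {"grip": 80,"xyz": [-0.7,0.9,90],"rotation": [0,0,0.6]},
    {"grip": 80,"xyz": [-0.7,0.9,120],"rotation": [0,0,0.6]},
    {"grip": 80,"xyz": [-0.7,0.9,133],"rotation": [0,0,0.6]},
    {"grip": 80,"xyz": [-0.7,0.9,133],"rotation": [0,0,0.6]}
  ]
}}

```text
time: 3.0
ee_pos: [0.5121, 0.0903, 0.1181]
eef_rot: [-0.539, 0.842, 0.0, 0.0]
ft_force: [-0.1, 0.2, 0.4]
width: 0.0597
```

```bash
python3 - <<'E'
from h import *
plan((.5122,.090,.118),-114.8)
E
```

```text
t 3.0 pos [0.5121 0.0903 0.1181] yaw -114.77 F [-0.1  0.2  0.4] T [0.09 0.04 0.  ] w 0.0597 j [ 0.25  0.25 -0.58  1.85  0.15  1.09 -2.38]
shift mm [ 0.3 -0.2  0.1] rot deg [0.01 0.02 0.03]
```

Request:
{"api": "apply_moves", "payload": {
  "squeeze": 40,
  "increments": [
    {"grip": 255,"xyz": [0,0,0],"rotation": [0,0,0]},
    {"grip": 255,"xyz": [0,0,0],"rotation": [0,0,0]},
    {"grip": 255,"xyz": [0,0,0],"rotation": [0,0,0]},
    {"grip": 255,"xyz": [0,0,0],"rotation": [0,0,0]},
    {"grip": 255,"xyz": [0,0,0],"rotation": [0,0,0]}
  ]
}}

```text
time: 3.62
ee_pos: [0.5121, 0.0903, 0.1181]
eef_rot: [-0.539, 0.842, 0.0, 0.0]
ft_force: [-0.9, -1.9, -1.0]
width: 0.0182
```

```bash
python3 - <<'E'
from h import *
plan((.5122,.090,.278),-114.8)
E
```

```text
t 3.62 pos [0.5121 0.0903 0.1181] yaw -114.77 F [-0.9 -1.9 -1. ] T [-0.04  0.04 -0.  ] w 0.0182 j [ 0.25  0.25 -0.58  1.85  0.15  1.09 -2.38]
shift mm [   0.2   -0.2 -159.9] rot deg [0.01 0.02 0.03]
```

Gripped, with the opening at 18.2 mm. Lifting straight up.

Request:
{"api": "apply_moves", "payload": {
  "increments": [
    {"grip": 255,"xyz": [0,0,-15],"rotation": [0,0,0]},
    {"grip": 255,"xyz": [0,0,-50],"rotation": [0,0,0]},
    {"grip": 255,"xyz": [0,0,-95],"rotation": [0,0,0]},
    {"grip": 255,"xyz": [0,0,-140],"rotation": [0,0,0]},
    {"grip": 255,"xyz": [0,0,-167],"rotation": [0,0,0]}
  ]
}}

```text
time: 4.25
ee_pos: [0.5124, 0.0906, 0.2885]
eef_rot: [-0.539, 0.842, -0.001, 0.001]
ft_force: [0.6, -0.6, -1.6]
width: 0.0175
```

```bash
python3 - <<'E'
from h import *
c=cam('wrist'); cv2.imwrite('pics/w3.png',c['img'])
c=cam('scene'); cv2.imwrite('pics/s3.png',c['img'])
plan((.4725,-.2247,.285),-73.4)
E
```

```text
t 4.35 pos [0.5133 0.0908 0.289 ] yaw -114.76 F [-0.5 -1.  -2.1] T [ 0.07  0.02 -0.02] w 0.0178 j [ 0.28  0.11 -0.59  1.62  0.06  1.42 -2.31]
shift mm [303.6 -95.1   3.5] rot deg [ -0.33   0.08 -41.36]
```

View pics/w3.png

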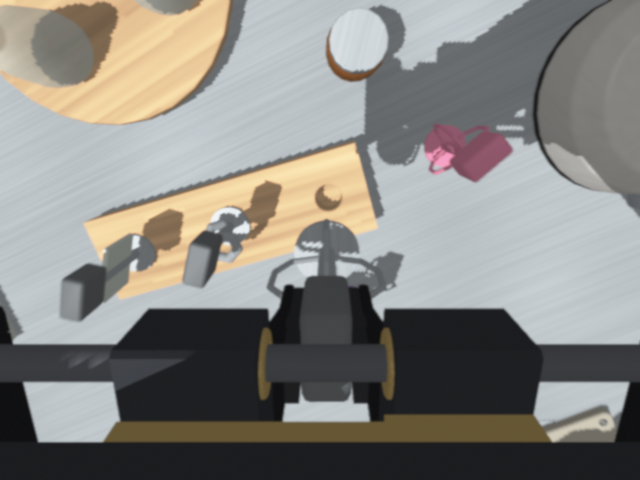

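View pics/s3.png

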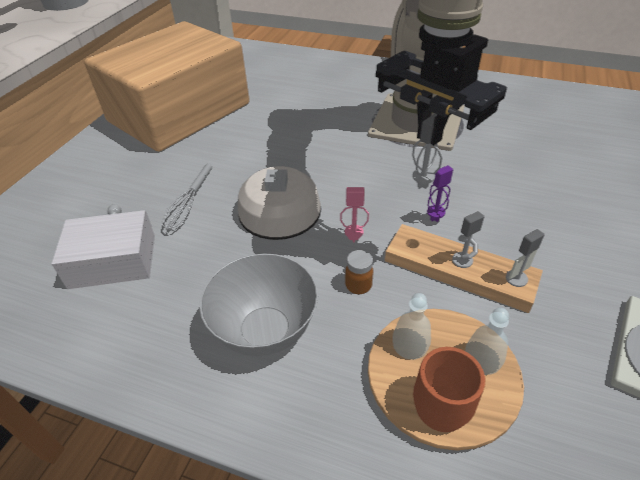

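```bash
cat >> h.py <<'E'
def collar(c,s):
    W=pts(c); T=R.from_quat(s['eef_rot']).inv().apply((W-s['ee_pos']).reshape(-1,3)).reshape(W.shape)*1000
    return T
E
python3 - <<'E'
from h import *
c=load('wrist'); s=r.read_state(); T=collar(c,s)
np.set_printoptions(suppress=True,linewidth=200)
m=(abs(T[...,2]-84)<4)&(np.hypot(T[...,0],T[...,1])<35)
q=T[m]; print(m.sum(),np.median(q,0),q.min(0),q.max(0))
# row extents
for v in range(215,285,6):
    u=np.where(m[v])[0]
    if len(u): print(v,u[0],u[-1],T[v,u[0]].round(1),T[v,u[-1]].round(1))
m=(T[...,2]>35)&(T[...,2]<75)&(np.hypot(T[...,0],T[...,1])<15)
print('stem',m.sum())
for z in range(30,85,8):
    k=m&(abs(T[...,2]-z)<4)
    if k.sum()>5: print(z,k.sum(),T[k].mean(0).round(1),T[k][:,0].min().round(1),T[k][:,0].max().round(1))
# knob top
m=(abs(T[...,2]+30)<6)&(np.hypot(T[...,0],T[...,1])<30)
if m.any():print('knob',m.sum(),T[m].min(0),T[m].max(0))
E
```

```text
2088 [ 2.30746037 -3.48399508 84.39481754] [-19.68079505 -18.79746405  80.26172786] [19.54044822 16.68647639 87.92044048]
221 318 334 [ -4.9 -18.3  87.4] [  4.7 -18.3  87.3]
227 306 346 [-12.2 -14.7  86.8] [ 12.  -14.9  86.1]
233 300 352 [-15.8 -11.1  86.2] [ 15.7 -11.   86.4]
239 297 356 [-17.6  -7.8  84.7] [18.2 -6.9 87.3]
245 295 357 [-18.9  -3.9  84.8] [18.6 -4.5 83.1]
251 294 358 [-19.7   0.2  85.6] [19.4 -0.3 84. ]
257 294 358 [-19.6   3.3  83.4] [19.5  3.8 84.8]
263 301 352 [-15.5   8.   85.3] [15.9  7.3 83.7]
269 299 353 [-16.8  12.   85.4] [16.5 11.  83.1]
275 304 348 [-13.7  15.6  84.6] [13.5 14.9 82.9]
stem 403
38 18 [ 0.3 -3.1 40.5] -3.7 3.4
46 54 [ 0.  -2.2 46.4] -4.9 4.6
54 54 [-0.1 -2.2 53.8] -5.0 4.8
62 44 [ 0.1 -2.1 61.9] -5.1 4.9
70 198 [ 0.1  0.1 71.8] -14.6 14.9
78 35 [ 0.4  0.5 74.5] -10.1 11.1
knob 3861 [-20.22897119 -17.77441071 -35.9922536 ] [ 19.21505017  18.54636173 -24.01070754]
```

Request:
{"api": "apply_moves", "payload": {
  "increments": [
    {"grip": 255,"xyz": [50,-16,2],"rotation": [0,0,-7]},
    {"grip": 255,"xyz": [106,-33,3],"rotation": [0,0,-15]},
    {"grip": 255,"xyz": [162,-51,3],"rotation": [0,0,-23]},
    {"grip": 255,"xyz": [218,-68,3],"rotation": [0,0,-31]},
    {"grip": 255,"xyz": [268,-84,3],"rotation": [0,0,-38]}
  ]
}}

```text
time: 4.97
ee_pos: [0.4763, -0.1897, 0.2849]
eef_rot: [0.785, -0.619, 0.002, -0.002]
ft_force: [0.3, 0.6, -1.8]
width: 0.018
```

```bash
python3 - <<'E'
from h import *
plan((.4725,-.2247,.245),-73.4)
E
```

```text
t 4.97 pos [ 0.4763 -0.1897  0.2849] yaw -76.55 F [ 0.3  0.6 -1.8] T [ 0.06 -0.13  0.05] w 0.018 j [ 0.63  0.08 -0.35  1.66  0.02  1.41 -1.06]
shift mm [33.2 12.  39.8] rot deg [-0.28 -0.01 -3.15]
```

Request:
{"api": "apply_moves", "payload": {
  "increments": [
    {"grip": 255,"xyz": [17,6,10],"rotation": [-0.3,0,-3.1]},
    {"grip": 255,"xyz": [33.2,12,30],"rotation": [-0.3,0,-3.1]},
    {"grip": 255,"xyz": [33.2,12,40],"rotation": [-0.3,0,-3.1]},
    {"grip": 255,"xyz": [33.2,12,40],"rotation": [-0.3,0,-3.1]},
    {"grip": 255,"xyz": [33.2,12,40],"rotation": [-0.3,0,-3.1]}
  ]
}}

```text
time: 5.6
ee_pos: [0.473, -0.2238, 0.2455]
eef_rot: [0.802, -0.597, 0.0, 0.0]
ft_force: [-0.1, 0.3, -1.6]
width: 0.0177
```

```bash
python3 - <<'E'
from h import *
c=cam('wrist'); cv2.imwrite('pics/w4.png',c['img'])
s=r.read_state(); T=collar(c,s); W=pts(c)
m=(abs(T[...,2]-84)<4)&(np.hypot(T[...,0],T[...,1])<25)
q=T[m]; print('collar',m.sum(),q.min(0),q.max(0))
from scipy.spatial import ConvexHull
h=q[ConvexHull(q[:,:2]).vertices]; print(cv2.minEnclosingCircle(h[:,:2].astype(np.float32)))
m=abs(W[...,2]-.101)<.004; m&=np.hypot(W[...,0]-.4725,W[...,1]+.2247)<.035
q=W[m]*1000; print('coup',m.sum(),cv2.minAreaRect(q[:,:2].astype(np.float32)))
plan((.4725,-.2247,.215),-73.4)
cc=cam('scene'); cv2.imwrite('pics/s4.png',cv2.resize(cc['img'][90:240,200:360],None,fx=5,fy=4,interpolation=cv2.INTER_CUBIC))
cc=cam('top'); cv2.imwrite('pics/t4.png',cc['img'])
E
```

```text
collar 2095 [-19.63828177 -19.83798412  80.11265014] [19.70347664 15.78763142 87.88741929]
((0.06943777948617935, -0.14033745229244232), 20.11820411682129)
coup 1505 ((479.7984313964844, -222.58375549316406), (29.404315948486328, 44.0687370300293), 15.873103141784668)
t 5.65 pos [ 0.4731 -0.224   0.2456] yaw -73.37 F [ 0.7  0.5 -2.1] T [ 0.07 -0.02 -0.01] w 0.0178 j [ 0.66  0.12 -0.33  1.69  0.04  1.34 -0.96]
shift mm [ 0.5  0.8 30.6] rot deg [-0.03 -0.05  0.03]
```

View pics/w4.png

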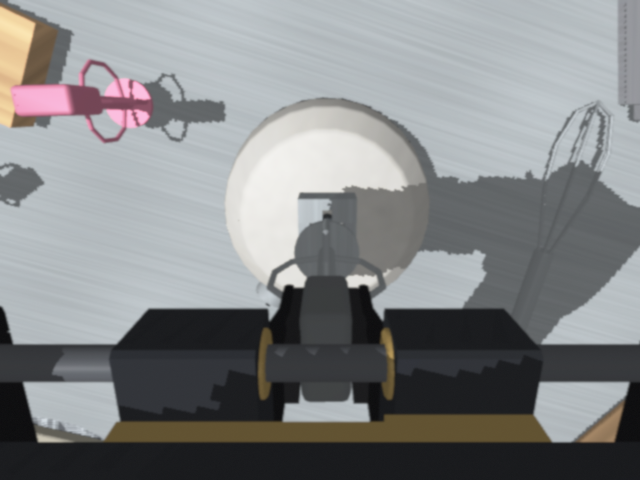

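View pics/s4.png

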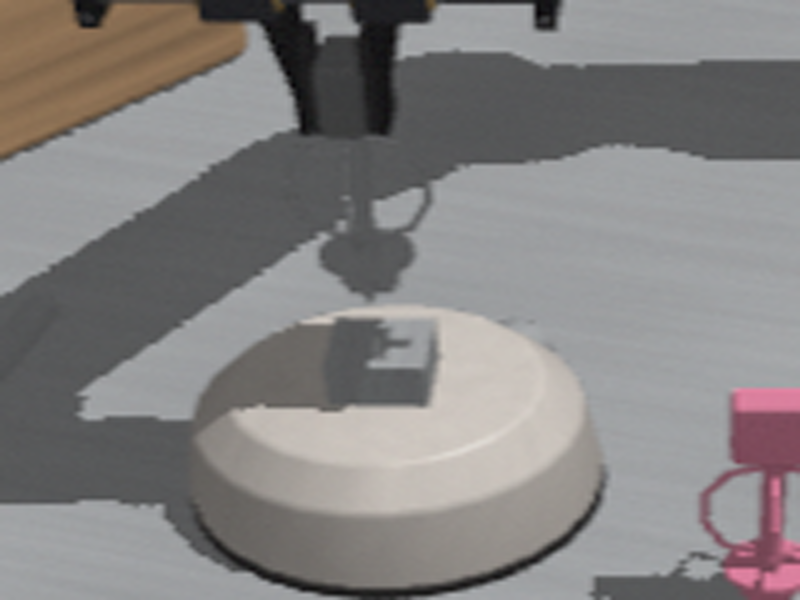

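```bash
python3 - <<'E'
from h import *
c=load('wrist'); s=r.read_state(); T=collar(c,s); W=pts(c)
m=abs(W[...,2]-.101)<.003; m&=np.hypot(W[...,0]-.4725,W[...,1]+.2247)<.035
v=np.where(m.any(1))[0]; print(v.min(),v.max())
for y in range(v.min(),v.max()+1,5):
    u=np.where(m[y])[0]; print(y,u[0],u[-1],len(u),T[y,u[0]].round(1),T[y,u[-1]].round(1))
for u in range(300,356,8):
    w=np.where(m[:,u])[0]
    if len(w): print(u,w[0],T[w[0],u].round(1))
plan((.4725,-.2247,.215),-73.4)
E
```

```text
198 237
198 297 355 48 [-21.7 -21.3 147. ] [ 21.3 -21.5 146.3]
203 297 356 60 [-21.7 -17.8 145.9] [ 21.9 -18.3 143.6]
208 297 356 60 [-21.6 -14.3 144.3] [ 22.  -14.3 144.8]
213 297 356 50 [-21.7 -10.6 144.2] [ 22.1 -10.6 144.1]
218 297 355 49 [-21.8  -6.7 144.2] [ 21.4  -6.7 144.3]
223 298 355 22 [-21.1  -2.7 144.7] [ 21.5  -3.1 143.5]
228 298 355 15 [-21.2   1.  144.2] [ 21.6   1.2 144.8]
233 298 355 5 [-21.2   4.7 143.6] [ 21.8   5.3 145.5]
300 198 [-19.4 -21.4 146.4]
308 199 [-13.4 -21.  144.9]
316 198 [ -7.6 -21.3 147.2]
324 199 [ -1.7 -21.2 144.1]
332 199 [  4.2 -21.1 144.5]
340 198 [ 10.2 -21.5 146.1]
348 198 [ 16.1 -21.5 146.3]
t 5.75 pos [ 0.4729 -0.2243  0.2455] yaw -73.4 F [-0.2 -0.1 -2. ] T [0.01 0.02 0.04] w 0.0177 j [ 0.66  0.12 -0.33  1.69  0.04  1.34 -0.96]
shift mm [ 0.2  0.5 30.5] rot deg [-0.02 -0.05  0.  ]
```

View pics/t4.png

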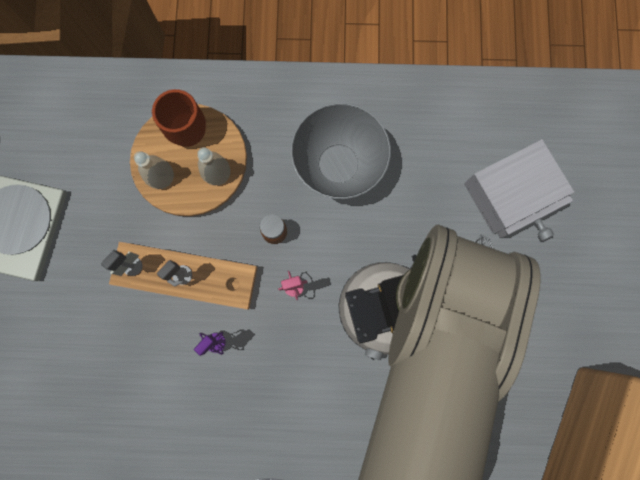

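Request:
{"api": "apply_moves", "payload": {
  "increments": [
    {"grip": 255,"xyz": [0.1,0.4,20],"rotation": [0,0,0]},
    {"grip": 255,"xyz": [0.1,0.4,31],"rotation": [0,0,0]},
    {"grip": 255,"xyz": [0.1,0.4,35],"rotation": [0,0,0]},
    {"grip": 255,"xyz": [0.1,0.4,38],"rotation": [0,0,0]},
    {"grip": 255,"xyz": [0.1,0.4,40],"rotation": [0,0,0]}
  ]
}}

```text
time: 6.38
ee_pos: [0.4728, -0.2246, 0.2058]
eef_rot: [0.802, -0.598, 0.001, 0.0]
ft_force: [0.1, -0.3, -1.5]
width: 0.0179
```

```bash
python3 - <<'E'
from h import *
plan((.4727,-.2248,.1894),-73.4)
c=cam('wrist'); cv2.imwrite('pics/w5.png',c['img'])
s=r.read_state(); T=collar(c,s); W=pts(c)
m=(abs(T[...,2]-84)<4)&(np.hypot(T[...,0],T[...,1])<25)
q=T[m]; print('collar',m.sum(),np.median(q,0),q.min(0),q.max(0))
cc=cam('scene'); cv2.imwrite('pics/s5.png',cv2.resize(cc['img'][90:240,200:360],None,fx=5,fy=4,interpolation=cv2.INTER_CUBIC))
E
```

```text
t 6.38 pos [ 0.4728 -0.2246  0.2058] yaw -73.4 F [ 0.1 -0.3 -1.5] T [ 0.03  0.   -0.  ] w 0.0179 j [ 0.66  0.14 -0.33  1.75  0.05  1.26 -0.96]
shift mm [ 0.1  0.1 16.4] rot deg [-0.05 -0.07 -0.  ]
collar 2093 [ 2.77783685 -4.94291974 83.56041576] [-19.25167259 -20.06235842  80.31158614] [20.02899159 15.40040281 87.80185636]
```

View pics/s5.png

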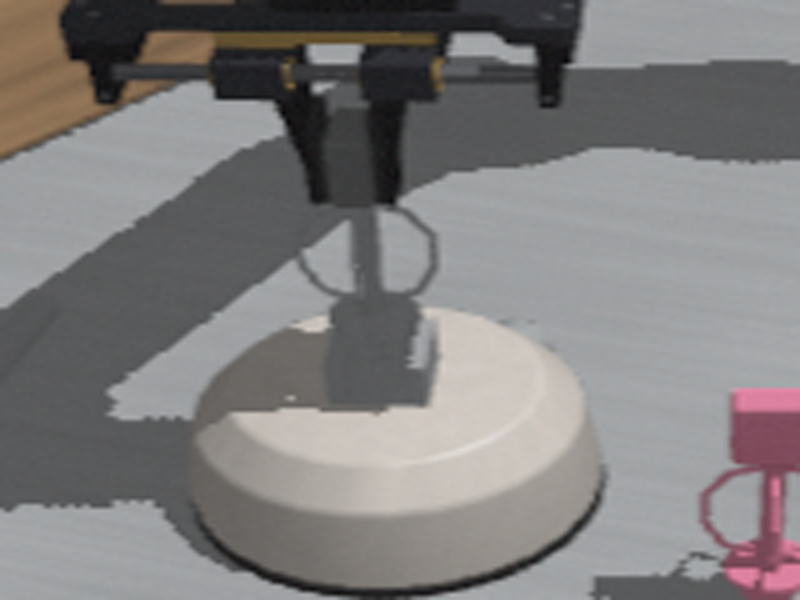

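The foot is about 5 mm into the socket and the force hasn't changed. I'll slide down gently.

Request:
{"api": "apply_moves", "payload": {
  "increments": [
    {"grip": 255,"xyz": [0,0,3],"rotation": [0,0,0]},
    {"grip": 255,"xyz": [0,0,6],"rotation": [0,0,0]},
    {"grip": 255,"xyz": [0,0,9],"rotation": [0,0,0]},
    {"grip": 255,"xyz": [0,0,11],"rotation": [0,0,0]},
    {"grip": 255,"xyz": [0,0,12],"rotation": [0,0,0]}
  ]
}}

```text
time: 7.1
ee_pos: [0.4728, -0.2246, 0.1939]
eef_rot: [0.802, -0.598, 0.001, 0.0]
ft_force: [-1.0, 1.0, 3.3]
width: 0.0178
```

```bash
python3 - <<'E'
from h import *
plan((.4727,-.2248,.1894),-73.4)
c=cam('wrist'); cv2.imwrite('pics/w6.png',c['img'])
s=r.read_state(); T=collar(c,s); W=pts(c)
m=(abs(T[...,2]-82)<6)&(np.hypot(T[...,0],T[...,1])<25)
q=T[m]; print('collar',m.sum(),np.median(q,0),q.min(0),q.max(0),'world z',np.median(W[m][:,2]))
E
```

```text
t 7.1 pos [ 0.4728 -0.2246  0.1939] yaw -73.4 F [-1.   1.   3.3] T [ 0.16  0.39 -0.02] w 0.0178 j [ 0.66  0.15 -0.33  1.77  0.05  1.23 -0.97]
shift mm [0.2 0.1 4.5] rot deg [-0.05 -0.07  0.  ]
collar 2118 [ 2.65875233 -4.70881056 83.7423978 ] [-19.46278223 -19.62080943  76.0136101 ] [19.89444349 15.6392352  87.94510453] world z 0.11006955453044936
```

Request:
{"api": "apply_moves", "payload": {
  "increments": [
    {"grip": 255,"xyz": [0,0,1.5],"rotation": [0,0,0]},
    {"grip": 255,"xyz": [0,0,3],"rotation": [0,0,0]},
    {"grip": 255,"xyz": [0,0,4],"rotation": [0,0,0]},
    {"grip": 255,"xyz": [0,0,4.5],"rotation": [0,0,0]},
    {"grip": 255,"xyz": [0,0,4.5],"rotation": [0,0,0]}
  ]
}}

```text
time: 7.78
ee_pos: [0.4729, -0.2247, 0.1895]
eef_rot: [0.802, -0.598, 0.001, 0.0]
ft_force: [-2.0, 0.7, 5.2]
width: 0.0175
```

```bash
python3 - <<'E'
from h import *
plan((.4727,-.2248,.1884),-73.4)
c=cam('wrist')
s=r.read_state(); T=collar(c,s); W=pts(c)
m=(abs(T[...,2]-82)<6)&(np.hypot(T[...,0],T[...,1])<25)
q=T[m]; print('collar',m.sum(),np.median(q,0),'world z',np.median(W[m][:,2]))
E
```

```text
t 7.78 pos [ 0.4729 -0.2247  0.1895] yaw -73.4 F [-2.   0.7  5.2] T [ 0.29  0.53 -0.05] w 0.0175 j [ 0.66  0.16 -0.33  1.77  0.05  1.22 -0.97]
shift mm [0.1 0.2 1.1] rot deg [-0.06 -0.08 -0.  ]
collar 2417 [ 2.05601744 -5.06808119 83.98311031] world z 0.10553997684619378
```

Request:
{"api": "apply_moves", "payload": {
  "increments": [
    {"grip": 255,"xyz": [0,0,0.5],"rotation": [0,0,0]},
    {"grip": 255,"xyz": [0,0,1],"rotation": [0,0,0]},
    {"grip": 255,"xyz": [0,0,1],"rotation": [0,0,0]}
  ]
}}

```text
time: 8.2
ee_pos: [0.473, -0.2246, 0.189]
eef_rot: [0.802, -0.598, 0.001, 0.0]
ft_force: [-1.7, 1.3, 7.5]
width: 0.0178
```

Request:
{"api": "apply_moves", "payload": {
  "increments": [
    {"grip": 255,"xyz": [0,0,0.7],"rotation": [0,0,0]},
    {"grip": 255,"xyz": [0,0,1.5],"rotation": [0,0,0]},
    {"grip": 255,"xyz": [0,0,1.5],"rotation": [0,0,0]}
  ]
}}

```text
time: 8.57
ee_pos: [0.4733, -0.2248, 0.1889]
eef_rot: [0.802, -0.598, 0.002, 0.0]
ft_force: [-4.6, 2.1, 15.7]
width: 0.018
```

```bash
python3 - <<'E'
from h import *
plan((.4727,-.2248,.1884),-73.4)
c=cam('wrist'); cv2.imwrite('pics/w8.png',c['img'])
s=r.read_state(); T=collar(c,s); W=pts(c)
m=(abs(T[...,2]-82)<6)&(np.hypot(T[...,0],T[...,1])<20)
q=T[m]; print('collar',m.sum(),np.median(q,0),'world z',np.median(W[m][:,2]))
cc=cam('scene'); cv2.imwrite('pics/s8.png',cv2.resize(cc['img'][90:240,200:360],None,fx=5,fy=4,interpolation=cv2.INTER_CUBIC))
print(r.read_state()['ft_force'])
E
```

```text
t 8.57 pos [ 0.4733 -0.2248  0.1889] yaw -73.41 F [-4.6  2.1 15.7] T [0.68 1.51 0.06] w 0.018 j [ 0.66  0.16 -0.33  1.77  0.05  1.22 -0.97]
shift mm [-0.2  0.5  0.5] rot deg [-0.12 -0.16 -0.01]
collar 2118 [ 2.08404086 -4.54223459 83.75670126] world z 0.10508219051006767
[-4.75784375  0.24266647 14.80060788]
```

View pics/s8.png

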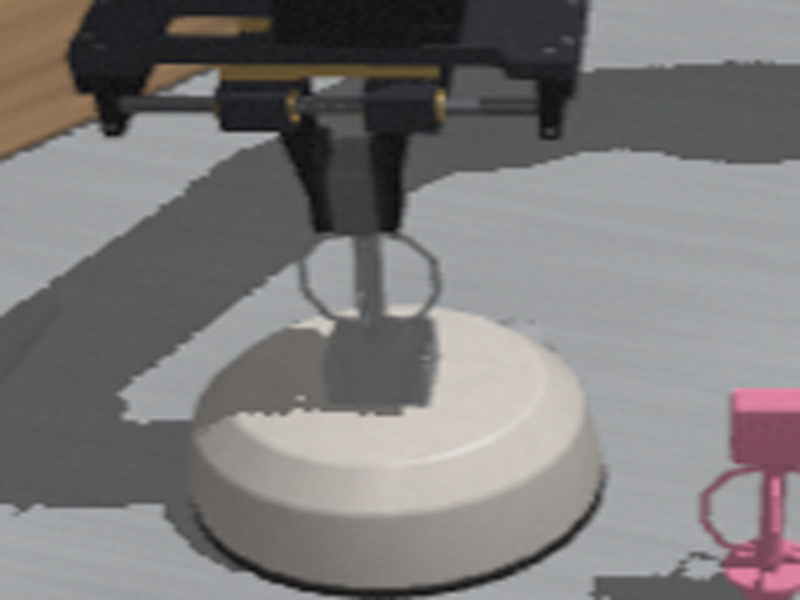

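View pics/w8.png

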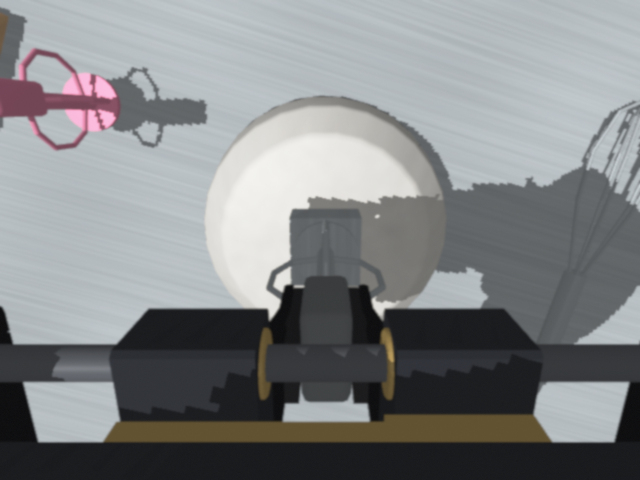

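The collar now looks flush on the coupling at scene crop (380,325), and the force has jumped to a hard stop. I'll hold briefly, check the collar plane and the bystanders, then hand in.

Request:
{"api": "apply_moves", "payload": {
  "increments": [
    {"grip": 255,"xyz": [0,0,0.8],"rotation": [0,0,0]},
    {"grip": 255,"xyz": [0,0,1.2],"rotation": [0,0,0]},
    {"grip": 255,"xyz": [0,0,1.2],"rotation": [0,0,0]},
    {"grip": 255,"xyz": [0,0,1.2],"rotation": [0,0,0]}
  ]
}}

```text
time: 9.18
ee_pos: [0.4733, -0.2249, 0.1889]
eef_rot: [0.802, -0.598, 0.002, 0.0]
ft_force: [-6.0, 2.5, 14.1]
width: 0.0176
```

```bash
python3 - <<'E'
from h import *
plan((.4727,-.2248,.1884),-73.4)
c=cam('wrist'); W=pts(c)
m=(abs(W[...,2]-.105)<.003)&(np.hypot(W[...,0]-.4727,W[...,1]+.2248)<.0185); q=W[m]
A=np.c_[q[:,:2]-[.4727,-.2248],np.ones(len(q))]; print('plane',len(q),np.linalg.lstsq(A,q[:,2],rcond=None)[0])
m=(abs(W[...,2]-.101)<.0015)&(np.hypot(W[...,0]-.4727,W[...,1]+.2248)<.032)&(np.hypot(W[...,0]-.4727,W[...,1]+.2248)>.021)
print('coupling top z',m.sum(),np.median(W[m][:,2]))
cc=cam('scene'); cv2.imwrite('pics/s9.png',cc['img'])
s=r.read_state(); print(s['time'],s['ft_force'],s['ee_pos'],s['width'])
E
```

```text
t 9.18 pos [ 0.4733 -0.2249  0.1889] yaw -73.41 F [-6.   2.5 14.1] T [0.77 1.63 0.05] w 0.0176 j [ 0.66  0.16 -0.33  1.77  0.06  1.22 -0.97]
shift mm [-0.2  0.6  0.5] rot deg [-0.13 -0.19 -0.01]
plane 1690 [-0.00254259 -0.00182743  0.10512587]
coupling top z 1164 0.10109260318092592
9.275 [-5.25322418  0.71216143 15.11180441] [ 0.47330927 -0.22487158  0.18884552] 0.01746299046947596
```

View pics/s9.png

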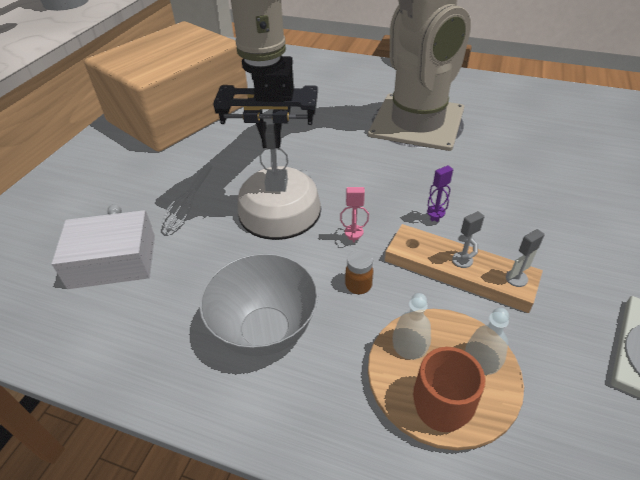

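The collar top is 4.0 mm above the coupling top, which matches the collar's thickness, and it is level. The bystanders look unmoved: the dough hook at (468,240), paddle at (525,258), and the pink and purple look-alikes, cruets, jar, bowl and whisk are all where they were. Handing in.

```bash
python3 -c "
from bench import r
print(r.close_job())"
```

```text
the job is handed in; nothing more can be done
None
```

I lifted the wire-loop beater out of the holder, turned it about 41° to line up with the socket and slid it in. I pressed it home and handed the job in at about 9.3 s of the 42 s allowed. It was still gripped and pressed down, and no verdict was reported.

**Seating:** the collar top measured 105.1 mm against the coupling top at 101.1 mm. That 4.0 mm gap is the collar's thickness, and the collar is level to within about 0.2°. Pushing further raised the force but moved the tool no lower.

**Holding force and grip:** the tool showed about 15 N upward when handed in, roughly 17 N more than when the beater hung free. The finger opening was 17.5 mm, on the 18 mm knob.

**Bystanders:** in the last scene picture the other attachments, look-alikes and everything else look where they were. I judged that by eye and did not measure it.

**Checks:** none failed. A sideways force of about 5 N remains on the tool from pressing.

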